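# Snap the controller board into the model's case

## Robot

A 6-joint arm with a two-finger parallel gripper is mounted at the origin on the work surface. World frame = base frame: x ahead of the robot, y to its left, z up, the work surface at z = 0. Lengths are in m, angles in rad, forces in N, time in s.
With the tool pointing down it reaches from about 0.35 to 0.725 m from the base axis. Payload 4.3 kg.
Tool frame: the origin (TCP) lies between the finger pads; the fingertips stand 14 mm ahead of it and the grasp point (between the pads) lies 5 mm behind it; z points along the fingers, y is the direction in which the jaws open and shut (so a half turn about z gives the same grasp; the last joint's range is limited). The gripper opens to 85 mm and grips with 20 to 120 N. Pads are 22 mm wide; open, the fingers measure 114 mm over their backs; the gripper's body (76 mm by 85 mm) begins 54 mm behind the grasp point. The pads swing forward as they close: fully open they stand 13 mm farther back than shut.
Start: joints at [-1.291, 0.377, 0.081, 1.274, 0, 1.46], TCP at [0.219, -0.532, 0.245] pointing down, gripper open.
Joint ranges: [-2.72, 2.72], [-0.84, 1.66], [-1.02, 1.22], [-1.77, 2.12], [-1.37, 1.28], [-3.14, 3.14]. Speed limits (rad/s): [2.57, 2.57, 3.14, 3.14, 3.14, 3.14].

## Interface

Orientations are given as a 3x3 rotation matrix whose columns are the frame's x, y, z axes.
In Python, from plant import move_pose, move_linear, goto_joints, set_gripper, dwell, solve_ik, get_obs, snapshot, camera_model, IKError, finish_job, regions_of, pinpoint gives the robot as it stands. Calls block until the motion is done:
- move_pose(position, orientation): joint-space move of the TCP to a pose.
- move_linear(position, frame=None, max_speed=0.15, force_limit=None): straight line of the TCP; frame=None keeps the orientation; max_speed is the mean speed in m/s. With force_limit (N) it stops when the force on the tool has changed by that much, and returns True; else False.
- goto_joints(angles): joint-space move.
- set_gripper(opening, grasp_force=None): opening from 0.0 (shut) to 1.0 (fully open); grasp_force is the grip in N (None keeps the last); returns when the fingers have stopped.
- dwell(seconds).
- solve_ik(position, orientation): joint angles nearest the present ones, or None.
- get_obs(): the state.
- snapshot(name): name is "side" or "top"; returns the picture (420x560x3 uint8, red, green, blue); there is no depth.
- camera_model(name): a dict with "K" (3x3 intrinsics, pixels), "R" (3x3) and "t" (3): a world point X has camera coordinates R X + t. Camera axes: x right, y down, z forward; pixel columns grow to the right and rows downward; lengths in m; the calibration is good to about 2 mm. A picture is of the moment at which its call begins. camera_model takes no time and is no camera call.
A pose or a line that the arm cannot do raises IKError and nothing moves.
- finish_job(): hands the job in, once; it reports no verdict.
Trained networks look in the newest picture that a camera, given by its name, has taken for a name from the list of things; names that differ only in an ending like _2 or _b are one class to them, and where a whole thing is asked for, a point or a joint stands for the part that bears it (a point fixed in the world has none). Each returns a list of dicts, best first, with "confidence" (0 to 1); they miss things now and then, are a little off and sometimes report something else, mostly with a low value. They report only what shows in the picture. A call takes as long as a camera call. They do not tell look-alikes from the thing itself.
- regions_of(query, camera): "region" (420x560 bool, what is visible of it) and "extent" ([left, top, width, height] in pixels, round what is visible of it).
- pinpoint(query, camera): "point" ([column, row] in pixels: a listed point, or the origin of a listed thing).
The state is a dict: "t": time; "joints": joint angles; "dq": joint speeds; "joint_efforts": joint torques, N m; "position": TCP position; "ee_rot": TCP orientation; "ft_force": force on the tool from outside, world axes, zero at the start; "ft_torque": the same for the moment, N m; "finger_gap": opening from 0.0 (shut) to 1.0 (fully open).
Only numpy, scipy, OpenCV 4.12 (cv2) and the standard library are available. Lean on these libraries where they do the work, as an engineer would, in place of code of your own. Each camera call takes 0.05 s, during which the arm holds its last target. There are 200 camera calls.

## Task

Pick up the circuit board, set it on the four snap posts of the white case with its connector end over the notched end, and press it down post by post until all four have clicked through and the board sits flush on the post shoulders. Never push so hard that the cushioned case is driven down to its stop (keep the push below about 17 N), and leave the tape, phone, wooden stick and jar where they are.

Things in the scene. Friction and masses are not known exactly. Their poses are not given: they have to be found in the camera images.
- board: Loose dark blue circuit board, 150 x 100 x 4 mm, 0.15 kg, lying component side up on a 2 mm mat. Origin: centre of its underside; x along its length towards the end with the metal connector, z up. A black block at its centre (44 mm along x, 30 mm along y, top 30 mm above the underside) is the part to grip. Four round 9 mm holes; the board is bare and flat from each hole to |x| = 22 mm.
- cradle: Low wooden cradle, 190 x 116 mm, fixed; origin: centre of its underside; x along it. On cushions over it rides the white open case (176 x 126 mm, walls lower than the post shoulders, a notch in the +x end wall) that carries the snap posts. The case gives straight down, level, on soft cushions of unknown load: from 1 to 4 N on, by up to 26 mm (its stop, met at a push of 18 to 22 N), and springs back.
- hole0 (a point): Centre of the board's hole at (+60, +29) mm in the board's frame (+x end (connector end), +y side), on the board's underside. Axes parallel to the board's. The two holes at the connector end are 58 mm apart, the other two 76 mm, so the board goes on one way only.
- hole1 (a point): Centre of the board's hole at (+60, -29) mm in the board's frame (+x end (connector end), -y side), on the board's underside. Axes parallel to the board's. The two holes at the connector end are 58 mm apart, the other two 76 mm, so the board goes on one way only.
- hole2 (a point): Centre of the board's hole at (-60, +38) mm in the board's frame (-x end, +y side), on the board's underside. Axes parallel to the board's. The two holes at the connector end are 58 mm apart, the other two 76 mm, so the board goes on one way only.
- hole3 (a point): Centre of the board's hole at (-60, -38) mm in the board's frame (-x end, -y side), on the board's underside. Axes parallel to the board's. The two holes at the connector end are 58 mm apart, the other two 76 mm, so the board goes on one way only.
- post0 (a point): Snap post for hole0, at (+60, +29) mm in the cradle's frame: point on its axis on top of the shoulder (15 mm wide), where the board's underside must lie; 60 mm above the cradle's origin, sinking with the case. Above it a pin 14.5 mm tall, 6 mm wide at the tip, with two springy barbs along x, 13.6 mm wide some 6 mm up.
- post1 (a point): Snap post for hole1, at (+60, -29) mm in the cradle's frame: point on its axis on top of the shoulder (15 mm wide), where the board's underside must lie; 60 mm above the cradle's origin, sinking with the case. A board laid on the posts rests on the barbs, its underside about 11 mm above the shoulders.
- post2 (a point): Snap post for hole2, at (-60, +38) mm in the cradle's frame: point on its axis on top of the shoulder (15 mm wide), where the board's underside must lie; 60 mm above the cradle's origin, sinking with the case. The barbs fold in and snap out over the board when its underside comes within about 2 mm of the shoulder.
- post3 (a point): Snap post for hole3, at (-60, -38) mm in the cradle's frame: point on its axis on top of the shoulder (15 mm wide), where the board's underside must lie; 60 mm above the cradle's origin, sinking with the case. Pressing 24 mm beside it clicks it at some 7 to 14 N; all four at once would take over 26 N.
- tape: Cardboard roll of tape lying flat, 90 mm across, 24 mm tall; a bystander, loose. Origin: centre of its underside.
- phone: Black phone lying flat, 152 x 74 x 9 mm; a bystander, loose. Origin: centre of its underside.
- stick: Wooden modelling stick lying flat, 185 mm long, 8 mm thick, x along it; a bystander, loose. Origin: centre of its underside.
- jar: Closed jar standing upright, 52 mm across, 60 mm tall; a bystander, loose. Origin: centre of its underside.
Things that resemble listed ones, but are neither listed nor needed, are in the scene too. What is meant by the cradle is not pink, and is the larger of those in its own colour. Several things look just like the board: the one meant starts farthest from the robot's base.

How it is judged:
By the outcome, as a careful person would: the job done as asked, in the order asked, and still so for the second after the job is handed in, with the robot touching nothing.
It also fails if it takes over 64 s, if anything falls off the work surface, if the arm or the gripper's body presses on something with over 40 N, if the wrist force passes 120 N, or if a joint passes its speed limit or range.

## Working session

There is one attempt and no reset: what is moved stays moved. The work goes in short steps, each a Python script; the robot and the scene stay as the last script left them, time stands still between calls to the robot, and variables do not carry over. Pictures are saved under pics/ and viewed, about 8 in all and at most 12, crops included, and the job is handed in when it is done.

```bash
ls; mkdir -p pics; cat > h.py <<'E'
import numpy as np, cv2
from plant import *
def ray(cam,px):
    m=camera_model(cam); d=np.linalg.inv(m["K"])@np.array([px[0],px[1],1.]); R=np.array(m["R"])
    return -R.T@np.array(m["t"]), R.T@d
def at_z(cam,px,z):
    o,d=ray(cam,px); return o+d*(z-o[2])/d[2]
def proj(cam,X):
    m=camera_model(cam); p=m["K"]@(np.array(m["R"])@np.array(X,float)+m["t"]); return p[:2]/p[2]
def save(name,img,box=None,s=1):
    if box: c,r,w,h=box; img=img[r:r+h,c:c+w]
    cv2.imwrite(f"pics/{name}.png",cv2.resize(img[:,:,::-1],None,fx=s,fy=s,interpolation=cv2.INTER_CUBIC))
E
python3 - <<'E'
from h import *
np.set_printoptions(precision=3,suppress=True)
a=snapshot("top"); b=snapshot("side"); save("top0",a,s=1.4); save("side0",b,s=1.4)
for c in("top","side"):
    o,_=ray(c,(280,210)); print(c,o)
    for q,z in [("board",0.02),("cradle",0.05),("tape",.01),("phone",.01),("stick",.01),("jar",.03)]:
        for d in regions_of(q,c): print(q,d["extent"],round(d["confidence"],2),at_z(c,np.array(d["extent"][:2])+np.array(d["extent"][2:])/2,z))
    for k in range(4):
        for n,z in((f"hole{k}",.002),(f"post{k}",.06)):
            for d in pinpoint(n,c): print(n,np.array(d["point"]),round(d["confidence"],2),at_z(c,d["point"],z))
print(get_obs()["t"])
E
```

```text
pics
top [ 0.345 -0.012  1.234]
board [79.4, 262.0, 52.0, 65.0] 0.92 [0.229 0.444 0.02 ]
board [189.6, 145.4, 51.3, 59.8] 0.78 [0.556 0.157 0.02 ]
cradle [421.0, 102.5, 55.9, 59.2] 0.97 [ 0.676 -0.482  0.05 ]
cradle [292.2, 144.4, 69.8, 76.9] 0.8 [ 0.533 -0.149  0.05 ]
cradle [361.2, 274.3, 66.1, 44.2] 0.74 [ 0.233 -0.324  0.05 ]
tape [112.6, 199.0, 37.8, 32.1] 0.57 [0.444 0.387 0.01 ]
phone [396.8, 181.1, 42.9, 59.4] 0.58 [ 0.463 -0.406  0.01 ]
phone [191.2, 145.5, 49.8, 57.9] 0.52 [0.56  0.156 0.01 ]
stick [292.2, 80.3, 6.8, 64.4] 0.58 [ 0.74  -0.065  0.01 ]
jar [128.2, 122.0, 21.5, 25.4] 0.65 [0.666 0.369 0.03 ]
hole0 [214.3 153.1] 0.78 [0.622 0.164 0.002]
hole0 [ 82.3 309.7] 0.77 [0.186 0.511 0.002]
hole0 [101.6 264.5] 0.74 [0.308 0.465 0.002]
hole0 [119.5 275.4] 0.73 [0.279 0.415 0.002]
hole0 [195.1 190.4] 0.67 [0.516 0.215 0.002]
hole0 [230.7 158.5] 0.61 [0.607 0.117 0.002]
hole0 [109.2 316.4] 0.59 [0.169 0.438 0.002]
post0 [329.2 157.6] 0.96 [ 0.6   -0.153  0.06 ]
post0 [392.9 291.7] 0.86 [ 0.246 -0.318  0.06 ]
post0 [346.6 164.2] 0.79 [ 0.582 -0.2    0.06 ]
post0 [447.6 109.5
[... 6334 characters left out ...]
[266.5 266.5] 0.85 [0.51  0.213 0.002]
hole3 [331.7 349. ] 0.64 [0.296 0.476 0.002]
hole3 [388.  343.9] 0.6 [0.162 0.437 0.002]
hole3 [278.8 255.9] 0.56 [0.484 0.162 0.002]
post3 [270.4 137. ] 0.93 [ 0.629 -0.447  0.06 ]
post3 [303.5 179.5] 0.86 [ 0.461 -0.172  0.06 ]
post3 [291.7 189.8] 0.83 [ 0.49  -0.103  0.06 ]
post3 [254.3 126.7] 0.82 [ 0.708 -0.519  0.06 ]
post3 [259.7 178.8] 0.79 [ 0.607 -0.15   0.06 ]
post3 [261.4 144.6] 0.76 [ 0.65  -0.382  0.06 ]
post3 [377.3 158. ] 0.76 [ 0.222 -0.363  0.06 ]
post3 [246.9 131.4] 0.65 [ 0.727 -0.475  0.06 ]
post3 [271.5 171.3] 0.62 [ 0.577 -0.204  0.06 ]
post3 [368.9 164.1] 0.52 [ 0.25  -0.314  0.06 ]
post3 [278.1 256.6] 0.5 [0.473 0.231 0.06 ]
1.5
```

View pics/top0.png

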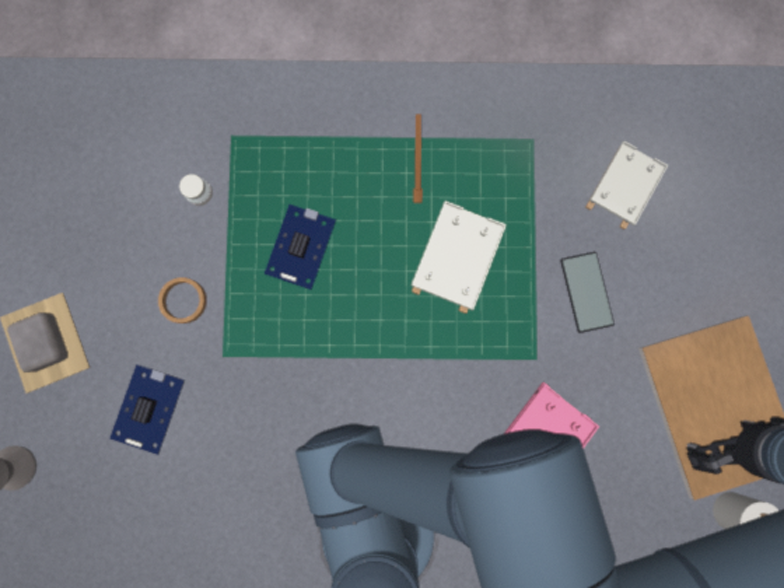

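```bash
python3 - <<'E'
import cv2,numpy as np
a=cv2.imread("pics/top0.png");b=cv2.imread("pics/side0.png")
c=lambda im,x,y,w,h,W,H:cv2.resize(im[int(y*1.4):int((y+h)*1.4),int(x*1.4):int((x+w)*1.4)],(W,H),interpolation=cv2.INTER_CUBIC)
# top: board far (180..250,138..208), cradle mid(285..365,140..225); others cradle far, near; side same
top=np.hstack([c(a,180,135,80,80,400,300),c(a,287,143,80,80,400,300)])
bot=np.hstack([c(a,410,95,80,80,266,300),c(a,355,255,80,80,267,300),c(a,65,252,80,80,267,300)])
cv2.imwrite("pics/crop0.png",np.vstack([top,bot]))
E
```

```text
(no output)
```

View pics/crop0.png

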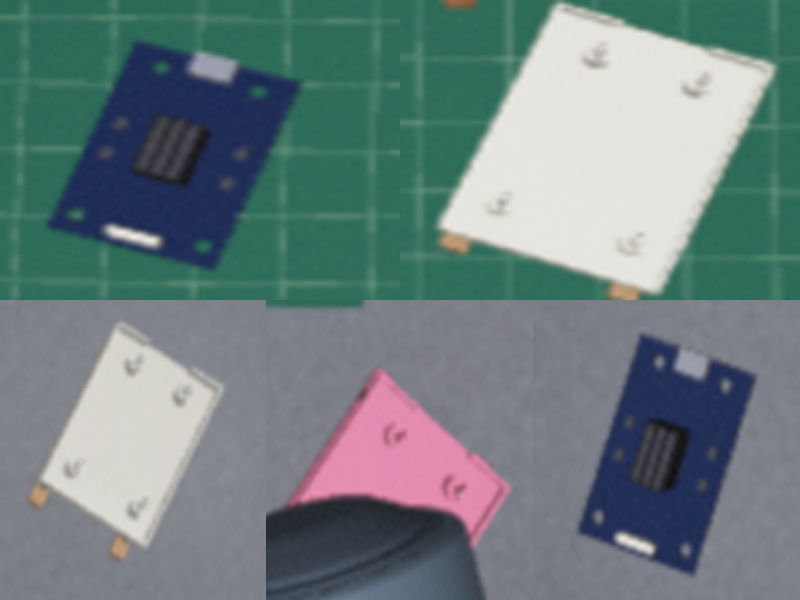

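Top picture at 1/1.4 scale: the boards are at px (215,175) on the mat and (105,294) on the bare table. The mat one, at (0.556, 0.157), is 0.58 m out against about 0.50 m, so it is the one meant. The cases are large white (327,183), small white (449,132) and pink (394,296); I take the large white one. Notch and connector both point away from the robot. Next I fit both poses by silhouette in both cameras.

```bash
cat >> h.py <<'E'
from scipy.optimize import minimize
def box(x,y,yaw,L,W,z0,z1):
    c,s=np.cos(yaw),np.sin(yaw)
    return np.array([[x+c*a*L/2-s*b*W/2,y+s*a*L/2+c*b*W/2,z] for a in(-1,1) for b in(-1,1) for z in(z0,z1)])
S=6
def hullimg(cam,pts,win):
    p=np.array([proj(cam,q) for q in pts],np.float32); h=cv2.convexHull(p)[:,0]
    c,r,w,hh=win; im=np.zeros((hh*S,w*S),np.uint8)
    q=np.round((((h-[c,r])+.5)*S-.5)*16).astype(np.int32)
    cv2.fillPoly(im,[q],255,shift=4); return cv2.resize(im,(w,hh),interpolation=cv2.INTER_AREA)/255.
def softmask(img,win,fg,bg):
    c,r,w,h=win; a=img[r:r+h,c:c+w].astype(float); fg=np.array(fg,float);bg=np.array(bg,float)
    d=fg-bg; return np.clip(((a-bg)@d)/(d@d),0,1)
def T(p,x,y,yaw,z=0):
    c,s=np.cos(yaw),np.sin(yaw); return np.array([x+c*p[0]-s*p[1],y+s*p[0]+c*p[1],z])
BH=[(.06,.029),(.06,-.029),(-.06,.038),(-.06,-.038)]
E
cat > fit.py <<'E'
from h import *
np.set_printoptions(precision=4,suppress=True)
I={c:snapshot(c) for c in("top","side")}
np.savez("im0.npz",**I)
def win(c,pts,m=5):
    p=np.array([proj(c,q) for q in pts]); a=np.floor(p.min(0)).astype(int)-m; b=np.ceil(p.max(0)).astype(int)+m
    return (*a,*(b-a))
def run(name,x0,L,W,cls,zfree,cams=("top","side")):
    M={}
    for c in cams:
        w=win(c,box(*x0[:3],L,W,*x0[3:])); M[c]=(w,cls(I[c][w[1]:w[1]+w[3],w[0]:w[0]+w[2]]))
    def cost(p):
        z=p[3:] if zfree else x0[3:]
        return sum(np.sum((hullimg(c,box(*p[:3],L,W,*z),M[c][0])-M[c][1])**2) for c in cams)
    n=5 if zfree else 3; s=np.eye(n)*([.01,.01,.1,.01,.01][:n]); p0=np.array(x0[:n])
    for _ in range(2):
        r=minimize(cost,p0,method="Nelder-Mead",options=dict(initial_simplex=np.vstack([p0,p0+s]),xatol=1e-5,fatol=1e-4)); p0=r.x; s=s/2
    print(name,cams,p0,r.fun,[M[c][1].sum() for c in cams]); return p0
def blue(a):
    m=np.array(a,float); k=((m[...,2]-m[...,1]>15)&(m[...,1]<90)).astype(np.uint8)
    cs,_=cv2.findContours(k,0,2); h=cv2.convexHull(max(cs,key=cv2.contourArea)); o=np.zeros_like(k); cv2.fillPoly(o,[h],1); return o
def white(a):
    m=a.astype(float); r=m[...,0]; k=np.clip((r-60)/(np.percentile(r,90)-60),0,1)
    o=(m.min(-1)>130).astype(np.uint8); o=cv2.morphologyEx(o,cv2.MORPH_CLOSE,np.ones((5,5)))
    n,l,s,_=cv2.connectedComponentsWithStats(o); o=(l==1+np.argmax(s[1:,4])).astype(float); return o
for cams in (("top","side"),("top",),("side",)):
    run("board",[.553,.162,-.35,.002,.006],.15,.1,blue,False,cams)
C=run("case",[.533,-.149,-.35,.015,.055],.176,.126,white,True)
for c in("top","side"):
    for k,off in((0,0),):
        for d in pinpoint("post0",c):
            P=[proj(c,T(h,*C[:3],.062)) for h in BH]; e=[np.array(d["point"])-p for p in P]; j=np.argmin([np.linalg.norm(v) for v in e])
            if np.linalg.norm(e[j])<6: print(c,"post",j,d["point"],e[j],d["confidence"])
E
python3 fit.py
```

```text
Traceback (most recent call last):
  File "fit.py", line 27, in <module>
    run("board",[.553,.162,-.35,.002,.006],.15,.1,blue,False,cams)
    ~~~^^^^^^^^^^^^^^^^^^^^^^^^^^^^^^^^^^^^^^^^^^^^^^^^^^^^^^^^^^^
  File "fit.py", line 17, in run
    r=minimize(cost,p0,method="Nelder-Mead",options=dict(initial_simplex=np.vstack([p0,p0+s]),xatol=1e-5,fatol=1e-4)); p0=r.x; s=s/2
  File "fit.py", line 14, in cost
    return sum(np.sum((hullimg(c,box(*p[:3],L,W,*z),M[c][0])-M[c][1])**2) for c in cams)
  File "fit.py", line 14, in <genexpr>
    return sum(np.sum((hullimg(c,box(*p[:3],L,W,*z),M[c][0])-M[c][1])**2) for c in cams)
                       ~~~~~~~^^^^^^^^^^^^^^^^^^^^^^^^^^^^^^
  File "h.py", line 19, in hullimg
    p=np.array([proj(cam,q) for q in pts],np.float32); h=cv2.convexHull(p)[:,0]
                ~~~~^^^^^^^
  File "h.py", line 9, in proj
    m=camera_model(cam); p=m["K"]@(np.array(m["R"])@np.array(X,float)+m["t"]); return p[:2]/p[2]
ValueError: time passes only in moves, steps and waits
```

```bash
sed -i 's/^def ray/_cm=camera_model; CM={c:{k:np.array(v) for k,v in _cm(c).items() if k in "KRt"} for c in ("top","side")}\ndef camera_model(c): return CM[c]\ndef ray/' h.py; python3 fit.py
```

```text
board ('top', 'side') [ 0.5574  0.163  -0.3157] 62.1762706651288 [np.uint64(1925), np.uint64(1137)]
board ('top',) [ 0.5572  0.163  -0.3192] 18.65357939254133 [np.uint64(1925)]
board ('side',) [ 0.558   0.163  -0.3143] 42.02212995001922 [np.uint64(1137)]
case ('top', 'side') [ 0.5352 -0.1484 -0.3743  0.0444  0.0605] 809.9769934640523 [np.float64(3114.0), np.float64(2025.0)]
top post 1 [343.8, 164.9] [-1.8704  0.1663] 0.98
top post 2 [309.6, 192.4] [ 3.6352 -4.2535] 0.88
top post 3 [333.8, 207.0] [ 1.1841 -0.302 ] 0.76
top post 0 [326.9, 158.6] [1.3914 1.8373] 0.64
side post 1 [270.6, 170.6] [ 0.4415 -1.0973] 0.96
side post 0 [259.8, 182.4] [-0.9886  2.9665] 0.72
side post 2 [290.7, 190.7] [ 0.5284 -0.5701] 0.72
side post 3 [303.0, 181.9] [1.132  1.3623] 0.67
```

```bash
python3 - <<'E'
from h import *
I=np.load("im0.npz"); out=[]
for c,(x,y) in(("top",(285,135)),("side",(235,140))):
    w,h=(86,90)if c=="top" else (86,90); k=6
    im=cv2.resize(I[c][y:y+h,x:x+w],None,fx=k*.75,fy=k*.75,interpolation=cv2.INTER_CUBIC).copy(); k*=.75
    out.append(im.copy())
    f=lambda p:tuple(int(v) for v in ((np.array(p)-[x,y]+.5)*k))
    P=np.array([f(proj(c,q)) for q in box(.5352,-.1484,-.3743,.176,.126,.0444,.0605)])
    cv2.polylines(im,[cv2.convexHull(P)],True,(255,0,0),1)
    for b in BH: cv2.line(im,f(proj(c,T(b,.5352,-.1484,-.3743,.062))),f(proj(c,T(b,.5352,-.1484,-.3743,.0765))),(0,0,255),1)
    out.append(im)
o=np.vstack([np.hstack(out[:2]),np.hstack(out[2:])]); o=o[:, :]
print(o.shape,[I["side"][r,270] for r in (160,180,190,200,205,210)])
save("case1",o,s=599/o.shape[0])
E
```

```text
(810, 774, 3) [array([146, 150, 152], dtype=uint8), array([242, 243, 231], dtype=uint8), array([237, 238, 225], dtype=uint8), array([197, 156, 107], dtype=uint8), array([ 45, 116,  88], dtype=uint8), array([ 33, 112,  83], dtype=uint8)]
```

View pics/case1.png

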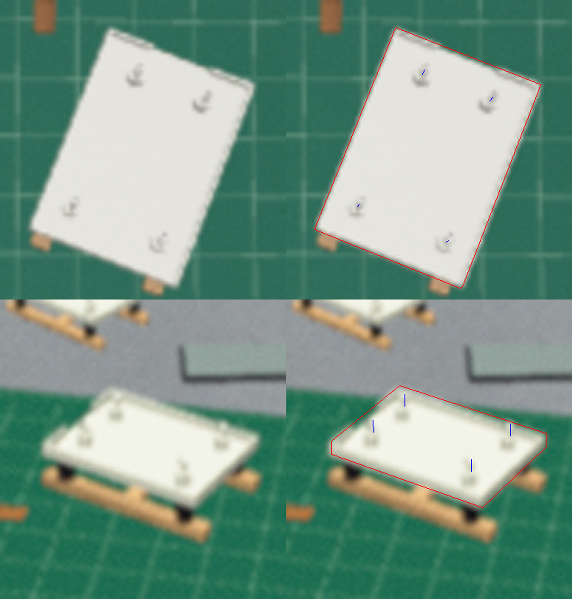

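```bash
python3 - <<'E'
s=open("fit.py").read()
s=s.replace('I={c:snapshot(c) for c in("top","side")}\nnp.savez("im0.npz",**I)','I=np.load("im0.npz"); I={c:I[c] for c in("top","side")}')
s=s[:s.index("for cams in")]
s=s.replace("m.min(-1)>130","m.min(-1)>TH")
s+='''
for TH in (150,165,180):
    C=run("case",[.535,-.148,-.37,.035,.058],.176,.126,white,True)
    run("case",[*C[:3],C[3],C[4]],.176,.126,white,False,("top",))
    run("case",[*C[:3],C[3],C[4]],.176,.126,white,False,("side",))
from scipy.optimize import least_squares
D={0:[],1:[]}
snapshot("top");snapshot("side")
obs=[]
for c in("top","side"):
  for n in ("post0","post2"):
    for d in pinpoint(n,c):
        e=[np.linalg.norm(np.array(d["point"])-proj(c,T(h,.5352,-.1484,-.3743,.062))) for h in BH]; j=int(np.argmin(e))
        if e[j]<6: obs.append((c,j,np.array(d["point"])))
f=lambda p:np.concatenate([proj(c,T(BH[j],*p[:3],p[3]))-q for c,j,q in obs])
r=least_squares(f,[.535,-.148,-.37,.062],loss="soft_l1",x_scale=[.01,.01,.1,.01]); print("net",r.x,len(obs),np.round(f(r.x),1))
'''
open("fit2.py","w").write(s)
E
python3 fit2.py
```

```text
case ('top', 'side') [ 0.5363 -0.1491 -0.3714  0.0461  0.0561] 119.17319492502884 [np.float64(3080.0), np.float64(1263.0)]
case ('top',) [ 0.5363 -0.1491 -0.3714] 31.182975778546712 [np.float64(3080.0)]
case ('side',) [ 0.5395 -0.1504 -0.3774] 67.55186466743561 [np.float64(1263.0)]
case ('top', 'side') [ 0.5361 -0.1496 -0.3746  0.0485  0.0544] 102.59970780469051 [np.float64(3034.0), np.float64(1171.0)]
case ('top',) [ 0.5357 -0.1495 -0.372 ] 30.800876585928485 [np.float64(3034.0)]
case ('side',) [ 0.5395 -0.1509 -0.3777] 58.27043444828912 [np.float64(1171.0)]
case ('top', 'side') [ 0.536  -0.1493 -0.3727  0.0515  0.0515] 99.77327181853133 [np.float64(2988.0), np.float64(1068.0)]
case ('top',) [ 0.536  -0.1493 -0.3727] 40.22829680891965 [np.float64(2988.0)]
case ('side',) [ 0.5371 -0.1499 -0.3949] 53.79621683967705 [np.float64(1068.0)]
net [ 0.5331 -0.1513 -0.3715  0.0613] 12 [ 0.1  4.  -0.9 -0.7  0.8  0.2  0.1  4.  -0.9 -0.7  0.8  0.2  0.   0.2
 -1.5  0.8  0.1 -1.9  0.   0.2 -1.5  0.8  0.1 -1.9]
```

```bash
cat >> h.py <<'E'
def Rd(yaw,flip=False):
    c,s=np.cos(yaw),np.sin(yaw)
    if flip:c,s=-c,-s
    return np.array([[c,s,0],[s,-c,0],[0,0,-1.]])
E
python3 - <<'E'
from h import *
np.set_printoptions(precision=4,suppress=True)
B=(.5574,.163,-.3157); C=(.536,-.1493,-.3727)
for fl in(0,1):
    print(fl,solve_ik([B[0],B[1],.025],Rd(B[2],fl)),solve_ik([C[0],C[1],.09],Rd(C[2],fl)))
fl=min((0,1),key=lambda f:abs(solve_ik([B[0],B[1],.025],Rd(B[2],f))[5]))
print("flip",fl)
move_linear([.219,-.532,.30],max_speed=.3)
set_gripper(.52,40)
move_pose([B[0],B[1],.12],Rd(B[2],fl))
print(get_obs()["t"],get_obs()["position"],get_obs()["finger_gap"])
hit=move_linear([B[0],B[1],.025],max_speed=.08,force_limit=4); o=get_obs(); print("hit",hit,o["position"],o["t"])
if not hit:
    set_gripper(0.,40); print(get_obs()["finger_gap"])
    move_linear([B[0],B[1],.16],max_speed=.15); o=get_obs(); print(o["finger_gap"],o["ft_force"],o["t"])
    save("pick",snapshot("side"),box=(190,160,160,130),s=4.5)
E
```

```text
0 [ 0.1753  0.5458 -0.2572  0.7679  0.     -2.6506] [-0.3857  0.4348 -0.2505  0.8855  0.      3.1286]
1 [ 0.1753  0.5458 -0.2572  0.7679  0.      0.491 ] [-0.3857  0.4348 -0.2505  0.8855  0.     -0.013 ]
flip 1
5.7083 [0.5579 0.1622 0.1202] 0.5206279455762449
hit False [0.558  0.1631 0.0256] 7.05
0.3414771423581664
0.34133577480893235 [-1.1243 -0.0525 -1.3846] 8.375
```

View pics/pick.png

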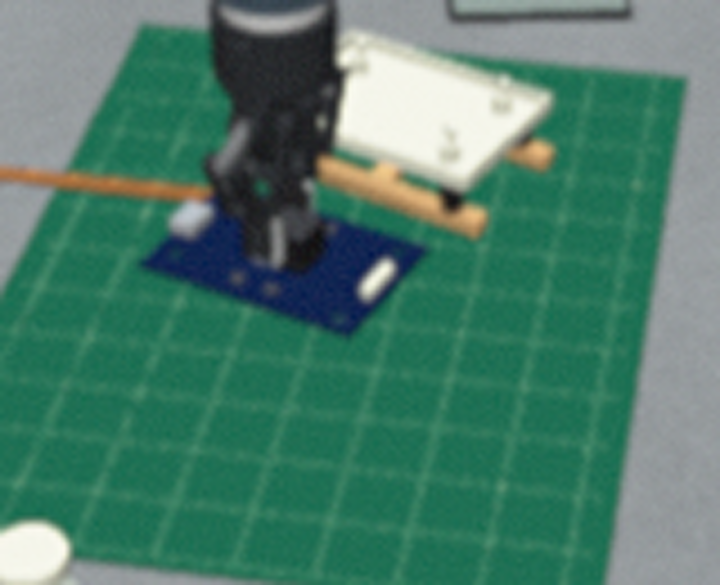

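```bash
cat > fitb.py <<'E'
from h import *
def fitboard(I,x0,z,ncam=("top","side")):
    out={}
    for cams in (ncam,)+tuple((c,) for c in ncam):
        M={}
        for c in cams:
            p=np.array([proj(c,q) for q in box(*x0,.15,.1,z,z+.004)]); a=np.floor(p.min(0)).astype(int)-6; b=np.ceil(p.max(0)).astype(int)+6
            w=(*a,*(b-a)); m=I[c][w[1]:w[1]+w[3],w[0]:w[0]+w[2]].astype(float)
            k=((m[...,2]-m[...,1]>15)&(m[...,1]<90)&(m[...,2]-m[...,0]>25)).astype(np.uint8)
            n,l,s,_=cv2.connectedComponentsWithStats(k)
            k=np.isin(l,[i for i in range(1,n) if s[i,4]>15]).astype(np.uint8)
            o=np.zeros_like(k); cv2.fillPoly(o,[cv2.convexHull(np.argwhere(k)[:,::-1].astype(np.int32))],1); M[c]=(w,o)
        f=lambda p:sum(np.sum((hullimg(c,box(*p,.15,.1,z,z+.004),M[c][0])-M[c][1])**2) for c in cams)
        p0=np.array(x0,float)
        for s in(.008,.003): p0=(r:=minimize(f,p0,method="Nelder-Mead",options=dict(initial_simplex=np.vstack([p0,p0+np.diag([s,s,10*s])]),xatol=1e-5,fatol=1e-4))).x
        print(cams,p0,r.fun); out[cams]=p0
    return out
E
python3 - <<'E'
from fitb import *
np.set_printoptions(precision=4,suppress=True)
C=(.536,-.1493,-.3727); D=.0236
move_linear([.50,.0,.20],frame=Rd(-.34,1),max_speed=.2)
move_linear([C[0],C[1],.10+D],frame=Rd(C[2],1),max_speed=.2); dwell(.3)
o=get_obs(); R=o["ee_rot"]; print(o["t"],o["position"],np.arctan2(-R[1,0],-R[0,0]),R[2],o["finger_gap"])
I={c:snapshot(c) for c in("top","side")}
fitboard(I,C,o["position"][2]-D)
a=cv2.resize(I["top"][125:235,270:380],None,fx=3.6,fy=3.6,interpolation=cv2.INTER_CUBIC); b=cv2.resize(I["side"][115:225,220:330],None,fx=3.6,fy=3.6,interpolation=cv2.INTER_CUBIC)
save("hover",np.hstack([a,b]))
E
```

```text
10.7667 [ 0.5362 -0.1487  0.1241] -0.3717006010009855 [-0.0007  0.0001 -1.    ] 0.3444213887478111
('top', 'side') [ 0.5372 -0.148  -0.3647] 2021.1139715494041
('top',) [ 0.54   -0.14   -0.4343] 1961.3734409842368
('side',) [ 0.5382 -0.1488 -0.3405] 51.423237216455206
```

View pics/hover.png

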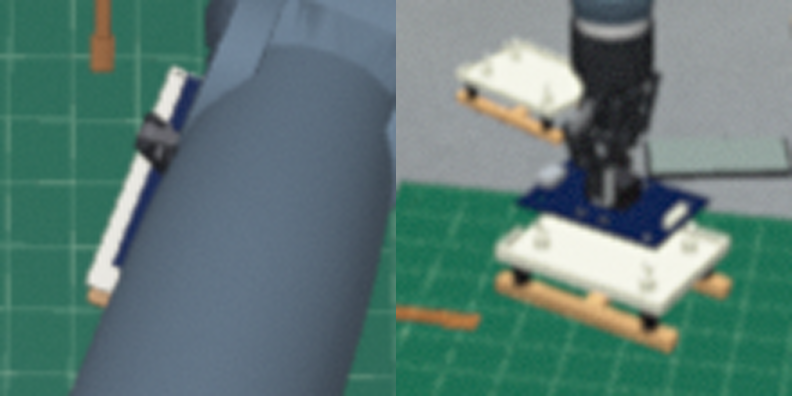

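```bash
cat >> h.py <<'E'
D=.0236
def st(tag=""):
    o=get_obs(); print(tag,"t%.2f"%o["t"],"p",np.round(o["position"]*1e3,1),"und %.1f"%((o["position"][2]-D)*1e3),"F",np.round(o["ft_force"],1),"M",np.round(o["ft_torque"],2)); return o
E
python3 - <<'E'
from h import *
C=(.536,-.1500,-.3727)
R=Rd(C[2],1); st("hover")
p=[C[0]-.0002,C[1]-.0006]
move_linear([*p,.084+D],frame=R,max_speed=.05); dwell(.2); st("pre")
hit=move_linear([*p,.066+D],frame=R,max_speed=.02,force_limit=2.0); st(f"hit {hit}"); dwell(.3); st()
I=snapshot("side"); save("down",I,box=(225,130,90,80),s=8)
E
```

```text
hover t10.87 p [ 536.1 -149.   123.9] und 100.3 F [-0.4  0.3 -1.4] M [-0.05  0.02  0.01]
pre t11.54 p [ 536.  -150.7  107.8] und 84.2 F [-0.8  0.1 -2.4] M [-0.    0.02  0.02]
hit True t12.16 p [ 535.9 -150.6   95.3] und 71.7 F [ 2.  -1.2 -0.3] M [-0.11 -0.39  0.06]
 t12.46 p [ 535.8 -150.6   95.3] und 71.7 F [ 2.8 -1.1 -1.1] M [-0.23 -0.67  0.04]
```

View pics/down.png

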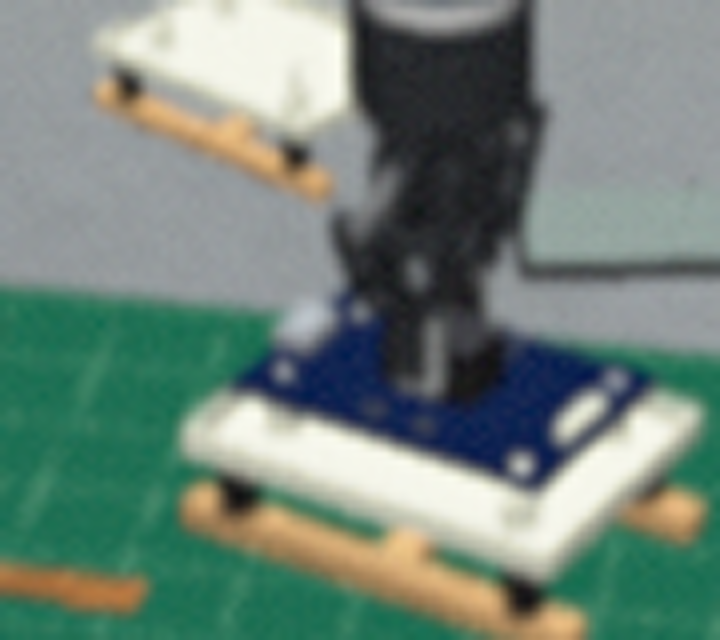

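```bash
python3 - <<'E'
from h import *
yaw=-.3727; R=Rd(yaw,1); u=np.array([np.cos(yaw),np.sin(yaw)])
p=np.array([.5358,-.1506]); z=get_obs()["position"][2]
for d in (.001,.0015):
    q=p+d*u
    move_linear([*q,.0735+D],frame=R,max_speed=.02); dwell(.2); st(f"up {d}")
    hit=move_linear([*q,.067+D],frame=R,max_speed=.015,force_limit=2.0); dwell(.2); o=st(f"hit {hit}")
    if abs(o["ft_force"][:2]@u)<1.2: break
E
```

```text
up 0.001 t13.00 p [ 536.  -150.7   96.7] und 73.1 F [ 0.4  0.5 -0.8] M [ 0.   -0.02  0.01]
hit True t13.43 p [ 536.  -150.7   95.6] und 72.0 F [ 1.  -0.7  3.1] M [-0.02 -0.23  0.05]
```

```bash
python3 - <<'E'
from fitb import *
set_gripper(.5); st("rel")
o=get_obs()["position"]; move_linear([o[0],o[1],.16],max_speed=.15); set_gripper(0.,40); st()
move_pose([.45,.12,.25],Rd(-.3727,1)); st("away")
I={c:snapshot(c) for c in("top","side")}; np.savez("im1.npz",**I)
fitboard(I,(.5362,-.1506,-.3727),.0715)
a=cv2.resize(I["top"][135:225,280:370],None,fx=4.4,fy=4.4,interpolation=cv2.INTER_CUBIC); b=cv2.resize(I["side"][130:220,230:320],None,fx=4.4,fy=4.4,interpolation=cv2.INTER_CUBIC)
save("placed",np.hstack([a,b]))
E
```

```text
rel t13.71 p [ 534.9 -150.2   94.7] und 71.1 F [ 0.2  0.2 -1. ] M [ 0.04 -0.01 -0.01]
 t14.78 p [ 534.7 -150.1  159.7] und 136.1 F [-0.8  0.1 -0.4] M [-0.03 -0.02  0.02]
away t15.92 p [450.4 119.4 249.7] und 226.1 F [-0.8 -0.7  0.3] M [-0.06  0.01  0.04]
('top', 'side') [ 0.53601105 -0.14958974 -0.37274265] 332.0303575547866
('top',) [ 0.53597794 -0.14944219 -0.36797766] 54.56095347943099
('side',) [ 0.54178064 -0.15542021 -0.31595375] 268.8207920030757
```

View pics/placed.png

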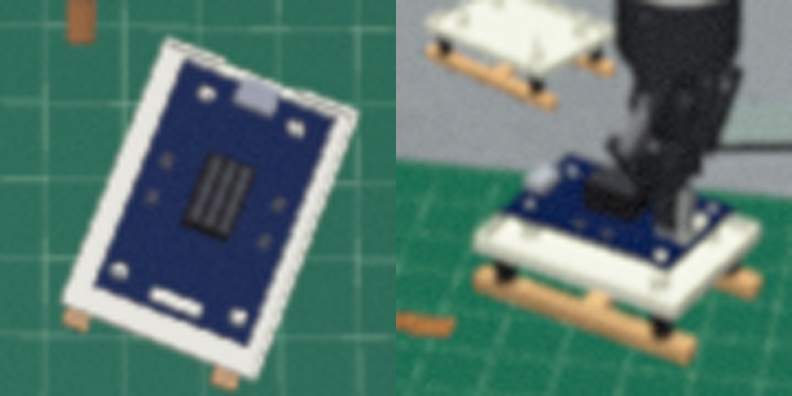

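```bash
cat >> h.py <<'E'
B=(.5362,-.1501,-.3727)
def press(x,y,zs=.094,fmax=15.,zmin=.060,step=.0015):
    R=Rd(B[2],1); q=T((x,y),*B)[:2]
    move_linear([*q,zs+.025],frame=R,max_speed=.2); move_linear([*q,zs],frame=R,max_speed=.1); dwell(.1)
    f0=get_obs()["ft_force"][2]; log=[]; pk=0; z=zs; res="zmin"
    while z>zmin:
        z-=step; move_linear([*q,z],frame=R,max_speed=.02); o=get_obs(); f=o["ft_force"][2]-f0
        log.append((round(o["position"][2]*1e3,1),round(f,1))); pk=max(pk,f)
        if f>fmax: res="fmax";break
        if pk>5 and f<pk-1.8: res="drop";break
    move_linear([*q,zs+.025],frame=R,max_speed=.15); print((x,y),res,"t%.1f"%get_obs()["t"],log,flush=True); return res
E
python3 - <<'E'
from h import *
move_pose([*T((.036,.029),*B)[:2],.13],Rd(B[2],1))
press(.036,.029)
E
```

```text
(0.036, 0.029) drop t20.9 [(np.float64(92.8), np.float64(1.0)), (np.float64(90.9), np.float64(0.6)), (np.float64(89.5), np.float64(0.6)), (np.float64(88.4), np.float64(4.0)), (np.float64(86.7), np.float64(4.7)), (np.float64(85.3), np.float64(5.6)), (np.float64(83.9), np.float64(6.9)), (np.float64(82.6), np.float64(7.7)), (np.float64(81.2), np.float64(7.6)), (np.float64(79.6), np.float64(4.8))]
```

```bash
python3 - <<'E'
from h import *
for x,y in((.036,-.029),(-.036,-.038),(-.036,.038)): press(x,y)
E
```

```text
(0.036, -0.029) fmax t27.6 [(np.float64(92.8), np.float64(-1.2)), (np.float64(90.9), np.float64(-1.4)), (np.float64(89.5), np.float64(-1.1)), (np.float64(88.4), np.float64(0.2)), (np.float64(86.0), np.float64(-1.2)), (np.float64(84.7), np.float64(-0.6)), (np.float64(83.3), np.float64(-0.3)), (np.float64(82.4), np.float64(2.3)), (np.float64(80.8), np.float64(3.2)), (np.float64(79.3), np.float64(3.9)), (np.float64(77.9), np.float64(5.7)), (np.float64(76.6), np.float64(6.8)), (np.float64(75.2), np.float64(7.5)), (np.float64(73.9), np.float64(8.5)), (np.float64(72.5), np.float64(8.8)), (np.float64(71.1), np.float64(10.5)), (np.float64(69.8), np.float64(11.6)), (np.float64(68.4), np.float64(11.9)), (np.float64(67.1), np.float64(12.6)), (np.float64(65.7), np.float64(13.2)), (np.float64(64.3), np.float64(15.2))]
(-0.036, -0.038) fmax t34.6 [(np.float64(92.8), np.float64(0.3)), (np.float64(91.0), np.float64(-0.5)), (np.float64(89.4), np.float64(0.5)), (np.float64(88.0), np.float64(-0.1)), (np.float64(86.7), np.float64(4.3)), (np.float64(85.2), np.float64(4.7)), (np.float64(83.7), np.float64(
[... 717 characters left out ...]
64(87.9), np.float64(0.2)), (np.float64(86.4), np.float64(1.4)), (np.float64(84.9), np.float64(0.2)), (np.float64(83.4), np.float64(0.5)), (np.float64(81.9), np.float64(0.6)), (np.float64(80.4), np.float64(1.0)), (np.float64(79.3), np.float64(4.6)), (np.float64(77.8), np.float64(4.7)), (np.float64(76.3), np.float64(5.9)), (np.float64(74.9), np.float64(6.9)), (np.float64(73.5), np.float64(8.8)), (np.float64(72.2), np.float64(8.5)), (np.float64(70.8), np.float64(11.1)), (np.float64(69.4), np.float64(10.3)), (np.float64(68.0), np.float64(11.8)), (np.float64(66.7), np.float64(13.7)), (np.float64(65.2), np.float64(14.5)), (np.float64(63.9), np.float64(14.8)), (np.float64(62.5), np.float64(16.2))]
```

```bash
cat >> h.py <<'E'
def probe(x,y,zs=.092):
    R=Rd(B[2],1); q=T((x,y),*B)[:2]
    move_linear([*q,.113],frame=R,max_speed=.25); move_linear([*q,zs],frame=R,max_speed=.1)
    hit=move_linear([*q,.074],frame=R,max_speed=.025,force_limit=2.5); o=get_obs(); z=o["position"][2]
    move_linear([*q,.113],frame=R,max_speed=.2); print((x,y),hit,"%.1f"%(z*1e3),"F",o["ft_force"].round(1),"t%.2f"%get_obs()["t"]); return z
E
python3 - <<'E'
from h import *
for x,y in((-.036,.038),(.036,.029),(.036,-.029),(-.036,-.038)): probe(x,y)
E
```

```text
(-0.036, 0.038) True 78.8 F [-0.2 -0.2  4.6] t43.18
(0.036, 0.029) True 78.8 F [-0.6 -0.6  3.9] t44.85
(0.036, -0.029) True 78.8 F [0.1 0.3 4.3] t46.46
(-0.036, -0.038) True 78.8 F [-0.  -0.4  4.2] t48.12
```

```bash
python3 - <<'E'
from h import *
o=get_obs()["position"]; move_linear([o[0],o[1],.17],max_speed=.25); move_pose([.40,.20,.28],Rd(-.3727,1)); st("away")
I={c:snapshot(c) for c in("top","side")}
a=cv2.resize(I["top"][135:225,280:370],None,fx=4.4,fy=4.4,interpolation=cv2.INTER_CUBIC); b=cv2.resize(I["side"][130:220,230:320],None,fx=4.4,fy=4.4,interpolation=cv2.INTER_CUBIC)
save("final",np.hstack([a,b]))
E
```

```text
away t49.98 p [400.2 199.3 279.3] und 255.7 F [-0.8  0.1  0.8] M [ 0.02 -0.06  0.02]
```

View pics/final.png

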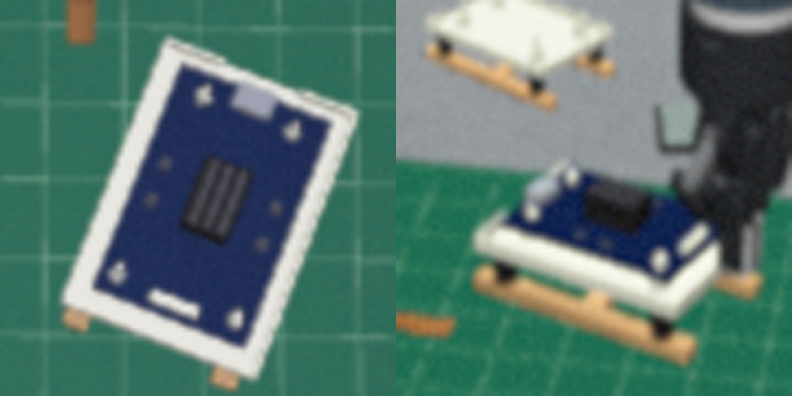

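All four pins with their barbs stand above a level board, in both views, and the gripper is clear.

```bash
python3 -c "
from plant import *
finish_job(); print(get_obs()['t'])"
```

```text
the job is handed in; nothing more can be done
the job is handed in; nothing more can be done
```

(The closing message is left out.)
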